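Lock the green filing case with the slotted cam key

TASK

Two flat filing cases lie on the office desk, a green one and a blue one, each with an unlocked slotted cam lock on its lid. Take the yellow-handled flat-blade key out of its stand, put its blade right down into the slot of the green case's lock and turn it clockwise, as seen from above, until the lock comes to its stop. Leave the key standing in the slot, and leave the blue case's lock as it is.

Things in the scene. Friction and masses are not known exactly. Their poses are not given: they have to be found in the camera images.
- key_mid (a point): Centre of the key's yellow handle, 40 wide (x) x 16 thick (y) x 54 tall (z, up); pinch across the 16. Below: black collar, 44 across, underside 33 below this point; then a steel blade 36 wide (x), 6 thick, 14 long, rounded tip. It stands upright, its blade in a slot of a fixed grey block 90 x 70 x 30: lift it straight up 16 or more to free it. Same turned half round. All in mm. 0.12 kg.
- green_lock (a point): Slot centre of the green case's lock, on its axis at its top face, 70 mm above the desk. Metal disc 60 across, 22 tall, on the lid of the fixed case. Slot right across the disc, along x (turns with the lock), 12 wide, 16 deep, bevelled to 20 at the mouth. Blade fully in: collar rests on the disc, handle centre 33 above this point, and the key stands by itself. Free play of the blade: 10 degrees.
- green_cam (a joint): Turn of the green lock, rad, growing clockwise seen from above. Starts at 0.1 to 0.35, its orange latch arm (along the slot, at the disc's foot, 70 mm long from the axis) about along the case's front edge, to the robot's right. Hard stop at 1.57: arm over the dark steel keeper in the middle of the front edge, facing the robot. Friction 0.06 N m, stays put. Turn 10 degrees extra for the play.
- blue_arm (a point): Outer end of the orange latch arm of the blue case's lock, 54 mm above the desk, 70 mm from that lock's axis; x points outwards along the arm. Blue and green case are alike but for colour: 220 x 160 x 48 mm, fixed, lock 55 mm from the middle towards the edge facing the robot. The blue lock must not be turned.
Things that resemble listed ones, but are neither listed nor needed, are in the scene too. Leave any pink or red look-alike of the part that bears key_mid alone.

How it is judged:
On the way, in this order (a step that is already met when the one before it is completed fails the run):
1. the key's blade has entered the slot of the green lock, before the lock has been turned half-way (z of key_mid in the frame of green_lock below 0.0445 m and horizontal distance between key_mid and green_lock below 0.018 m and value of joint green_cam below 0.8 rad), for 0.1 s.
2. the green lock is turned to its stop (within 10 degrees) with the blade in the slot (value of joint green_cam above 1.4 rad and z of key_mid in the frame of green_lock below 0.0445 m and horizontal distance between key_mid and green_lock below 0.018 m), for 0.1 s.
At the end, for the whole second after the job is handed in: The green lock is within 10 degrees of its stop, and the key, released, stands upright (within 11 degrees) with its blade in that lock's slot: handle centre within 18 mm of the lock's axis and less than 38 mm (33 mm when fully in) above the lock's top face (value of joint green_cam above 1.4 rad and z of key_mid in the frame of green_lock below 0.038 m and horizontal distance between key_mid and green_lock below 0.018 m and angle between key_mid's own z axis and vertical below 0.2 rad); the robot touches nothing.
It fails at once if the blue case's lock is turned (its arm end moved by more than 15 mm) (distance of blue_arm from where it was at the start of the episode above 0.015 m).
It also fails if it takes over 45 s, if anything falls off the work surface, if the arm or the gripper's body presses on something with over 40 N, if the wrist force passes 120 N, or if a joint passes its speed limit or range.

ROBOT

A 7-joint arm with a two-finger parallel gripper is mounted at the origin on the work surface. World frame = base frame: x ahead of the robot, y to its left, z up, the work surface at z = 0. Lengths are in m, angles in rad, forces in N, time in s.
With the tool pointing down it reaches from about 0.425 to 0.875 m from the base axis. Payload 4.7 kg.
Tool frame: the origin (TCP) lies midway between the tips of the shut fingers; the grasp point (between the pads) lies 19 mm behind it; x points along the fingers, y is the direction in which the jaws open and shut, and the axes are right-handed (so a half turn about x gives the same grasp; the last joint's range is limited). The gripper opens to 87 mm and grips with 3 to 60 N. Pads are 19 mm wide; open, the fingers measure 117 mm over their backs; the gripper's body (75 mm by 190 mm) begins 51 mm behind the grasp point.
Start: joints at [-1.161, 0.321, -0.07, 1.45, 0.023, 1.371, -0.057], TCP at [0.251, 0.6, 0.191] pointing down, gripper open.
Joint ranges: [-2.86, 2.86], [-0.3, 2.09], [-1.38, 1.24], [0.06, 2.45], [-1.56, 4.7], [0.09, 2.05], [-2.69, 2.69]. Speed limits (rad/s): [2.57, 2.57, 3.14, 3.14, 3.14, 3.14, 3.14].

INTERFACE

Orientations are given as a rotation vector (axis times angle).
In Python, from bench import ctrl gives the robot as it stands. The module is installed in compiled form; this text tells all that it offers.
- The arm moves only by the shell command python3 -m jog 'ROWS' [FORCE]. ROWS is JSON, a list of rows, each an object with "rot": the turn, a rotation vector about the tool's x, y, z in units of 5 degrees (1.0 is 5 degrees), a list of three; "travel": the shift along the tool's x, y, z in units of 0.3 m (1.0 is 0.3 m), a list of three; "jaw": the closure, from -1 (fully open) to 1 (shut), so that 0 is half open. In form: [{"rot": [ax, ay, az], "travel": [tx, ty, tz], "jaw": jaw}, ...]. A call has 1 to 8 rows; each row shifts and turns the commanded pose from where the row before left it, along the tool's axes as they then stand; what a row does not reach is not made up. A row lasts 1/10 s, in which the tool goes at most 50 mm and 8.59 degrees, less where a joint would pass 70% of its speed; a pose out of reach is approached as far as the arm can. A call with a number of a shift or a turn outside -1 to 1 is refused whole. A call with a gripper value outside its range is refused whole. The fingers move at their own pace and stop on an object; FORCE is the grip in N (left out, the last holds). Time passes only in rows, so rows that do not move let the fingers close. It gives the time, the measured TCP pose, the force and the opening at its end, in the units of the state.
- ctrl.get_state(): the state, without advancing time (a new reading comes with each control period).
- ctrl.get_image(name): name is "scene" or "top"; returns the picture (420x560x3 uint8, red, green, blue); there is no depth.
- ctrl.camera_model(name): a dict with "mtx" (3x3 intrinsics, pixels), "extrinsics" (4x4, takes a point from world to camera coordinates). Camera axes: x right, y up, looking along -z (the intrinsics and any distortion apply to the point x, -y, -z); pixel columns grow to the right and rows downward; lengths in m; the calibration is good to about 2 mm. A picture is of the moment at which its call begins. camera_model takes no time and is no camera call.
- ctrl.close_job(): hands the job in, once; it reports no verdict.
The state is a dict: "time": time; "joint_positions": joint angles; "qd": joint speeds; "joint_torque": joint torques, N m; "position": TCP position; "tool_rot": TCP orientation; "ft_force": force on the tool from outside, world axes, zero at the start; "torque": the same for the moment, N m; "grip_width": opening from 0.0 (shut) to 1.0 (fully open).
Only numpy, scipy, OpenCV 4.12 (cv2) and the standard library are available. Lean on these libraries where they do the work, as an engineer would, in place of code of your own. Each camera call takes 0.05 s, during which the arm holds its last target.

## Working session

There is one attempt and no reset: what is moved stays moved. The work goes in short steps, Python scripts to look and compute and a shell command to move; the robot and the scene stay as the last step left them, time stands still between calls to the robot, and variables do not carry over. Pictures are saved under pics/ and viewed, and the job is handed in when it is done.

```bash
mkdir -p pics
python3 - <<'E'
from bench import ctrl
import cv2,numpy as np
for n in("scene","top"):
    cv2.imwrite(f"pics/{n}0.png",ctrl.get_image(n)[...,::-1])
    m=ctrl.camera_model(n);print(n,{k:np.round(v,4).tolist() if not isinstance(v,str) else v for k,v in m.items()})
s=ctrl.get_state()
for k,v in s.items():print(k,np.round(v,4))
E
```

```text
scene {'mtx': [[461.087, 0.0, 273.6009], [0.0, 461.087, 212.3643], [0.0, 0.0, 1.0]], 'extrinsics': [[0.8238, 0.5668, 0.0085, -0.4059], [-0.431, 0.6166, 0.6589, 0.1875], [0.3682, -0.5464, 0.7522, -1.0807], [0.0, 0.0, 0.0, 1.0]]}
top {'mtx': [[409.4097, 0.0, 286.286], [0.0, 409.4097, 215.4911], [0.0, 0.0, 1.0]], 'extrinsics': [[0.0277, -0.9996, -0.0038, -0.0391], [0.9978, 0.0274, 0.0605, -0.5041], [-0.0604, -0.0054, 0.9982, -0.7651], [0.0, 0.0, 0.0, 1.0]]}
time 0.1
joint_positions [-1.1609  0.3218 -0.0701  1.4515  0.0226  1.3708 -0.0569]
qd [ 0.0016 -0.0001 -0.0015 -0.0025  0.0005  0.0006 -0.0013]
joint_torque [-4.00000e-04 -4.92570e+01 -4.06000e-01 -3.13399e+01 -6.43000e-02
  3.95000e-02  1.00000e-04]
position [0.2505 0.5992 0.1896]
tool_rot [ 0.3092  1.5486 -0.3119]
ft_force [ 1.4389 -0.8337 -1.1472]
torque [-0.0249  0.0145 -0.0004]
grip_width 0.9966
```

View pics/scene0.png

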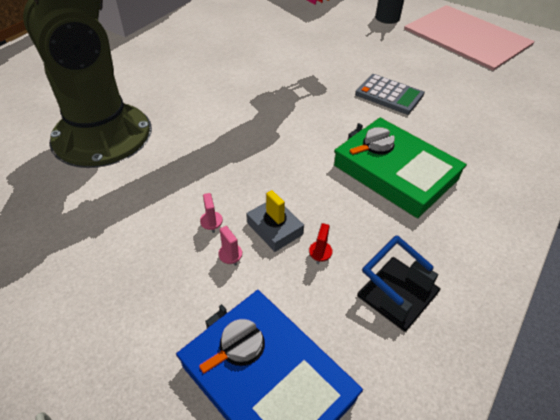

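View pics/top0.png

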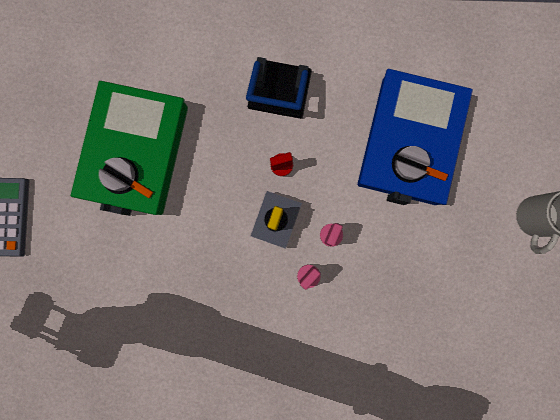

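```bash
cat > h.py <<'E'
import numpy as np,cv2
from bench import ctrl
def ray(n,uv,z):
    m=ctrl.camera_model(n);K=np.array(m["mtx"]);E=np.array(m["extrinsics"])
    uv=np.atleast_2d(uv).astype(float)
    d=np.c_[(uv[:,0]-K[0,2])/K[0,0],-(uv[:,1]-K[1,2])/K[1,1],-np.ones(len(uv))]@E[:3,:3]
    o=-E[:3,:3].T@E[:3,3]
    return o+d*((z-o[2])/d[:,2])[:,None]
def proj(n,P):
    m=ctrl.camera_model(n);K=np.array(m["mtx"]);E=np.array(m["extrinsics"])
    c=np.atleast_2d(P)@E[:3,:3].T+E[:3,3]
    return np.c_[K[0,0]*c[:,0]/-c[:,2]+K[0,2],K[1,1]*c[:,1]/c[:,2]+K[1,2]]
def hsv(img):return cv2.cvtColor(img,cv2.COLOR_RGB2HSV)
E
python3 - <<'E'
from h import *
t=cv2.imread("pics/top0.png");s=cv2.imread("pics/scene0.png")
a=cv2.resize(t[190:250,245:305],(400,400),interpolation=cv2.INTER_CUBIC)
b=cv2.resize(t[145:205,85:165],(533,400),interpolation=cv2.INTER_CUBIC)[:,:400]
c=cv2.resize(s[180:250,240:310],(400,400)); d=cv2.resize(s[115:165,340:410],(400,286));d=cv2.copyMakeBorder(d,0,114,0,0,0)
cv2.imwrite("pics/z.png",cv2.resize(np.vstack([np.hstack([a,b]),np.hstack([c,d])]),(600,600)))
for n,im in(("top",t),("scene",s)):
    H=cv2.cvtColor(im,cv2.COLOR_BGR2HSV)
    y=cv2.inRange(H,(20,120,80),(35,255,255))
    cs=[c for c in cv2.findContours(y,0,2)[0] if cv2.contourArea(c)>20]
    for c in cs: print(n,"yellow",cv2.contourArea(c),cv2.minAreaRect(c))
    o=cv2.inRange(H,(5,170,80),(16,255,255))
    for c in cv2.findContours(o,0,2)[0]:
        if cv2.contourArea(c)>30: print(n,"orange",cv2.contourArea(c),cv2.minAreaRect(c), ray(n,cv2.boxPoints(cv2.minAreaRect(c)),.054).round(4).tolist())
    g=cv2.inRange(H,(0,0,90),(180,60,255)); 
    reg=(85,150,145,205) if n=="top" else (355,120,410,160)
    m=np.zeros_like(g);m[reg[1]:reg[3],reg[0]:reg[2]]=g[reg[1]:reg[3],reg[0]:reg[2]]
    m=cv2.morphologyEx(m,cv2.MORPH_CLOSE,np.ones((7,7)))
    c=max(cv2.findContours(m,0,2)[0],key=cv2.contourArea)
    e=cv2.fitEllipse(cv2.convexHull(c));print(n,"disc",e,ray(n,e[0],.07))
E
```

```text
top yellow 177.5 ((274.6752014160156, 217.51824951171875), (8.970754623413086, 22.725914001464844), 19.98310661315918)
top orange 62.5 ((10.5, 245.0), (8.0, 9.0), 90.0) [[0.4425, 0.4801, 0.054], [0.4429, 0.4638, 0.054], [0.4285, 0.4628, 0.054], [0.4281, 0.4791, 0.054]]
top orange 134.0 ((141.2191162109375, 188.94943237304688), (21.941957473754883, 7.101986408233643), 32.0053825378418) [[0.5483, 0.2606, 0.054], [0.5595, 0.2543, 0.054], [0.5392, 0.2193, 0.054], [0.528, 0.2257, 0.054]]
top orange 127.5 ((436.05926513671875, 173.4458770751953), (21.538742065429688, 7.251376152038574), 21.037511825561523) [[0.587, -0.2751, 0.054], [0.5996, -0.2797, 0.054], [0.5864, -0.3163, 0.054], [0.5738, -0.3116, 0.054]]
top disc ((120.1810302734375, 168.00625610351562), (16.616865158081055, 32.61851501464844), 123.60774230957031) [[0.57846549 0.27362945 0.07      ]]
scene yellow 421.0 ((275.0, 206.5), (33.0, 18.0), 90.0)
scene orange 213.0 ((213.0823516845703, 361.1294250488281), (8.590006828308105, 28.83788299560547), 57.52880859375) [[0.577, -0.3119, 0.054], [0.5909, -0.2739, 0.054], [0.6033, -0.2788, 0.054], [0.5893, -0.3162, 0.054]]
scene orange 75.0 ((359.0000305175781, 149.0), (5.059643268585205, 18.34120750427246), 71.56504821777344) [[0.5316, 0.2234, 0.054], [0.553, 0.2612, 0.054], [0.5628, 0.2493, 0.054], [0.5415, 0.212, 0.054]]
scene disc ((381.9862365722656, 125.88972473144531), (44.73735427856445, 56.168907165527344), 81.28079986572266) [[0.55933309 0.31435232 0.07      ]]
```

View pics/z.png

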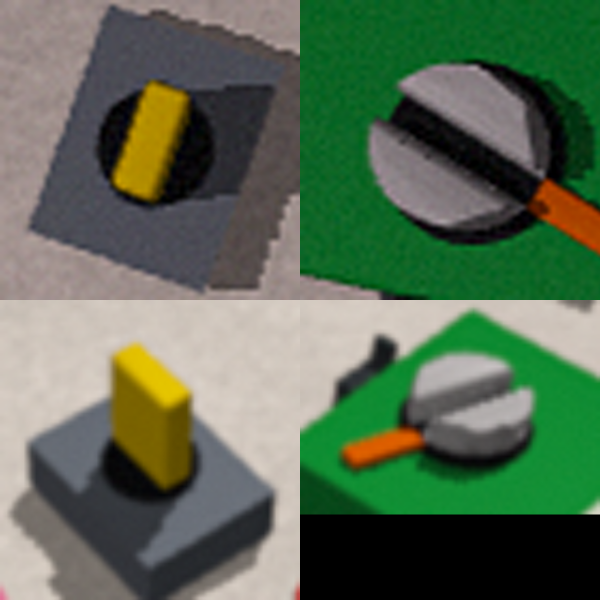

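Run:
```python
from h import *
for n,reg in(("top",(90,150,142,200)),("scene",(358,122,402,156))):
    im=cv2.imread(f"pics/{n}0.png");H=cv2.cvtColor(im,cv2.COLOR_BGR2HSV)
    for v in(90,120,140):
        g=cv2.inRange(H,(0,0,v),(180,70,255));m=g*0
        m[reg[1]:reg[3],reg[0]:reg[2]]=g[reg[1]:reg[3],reg[0]:reg[2]]
        k,l,st,_=cv2.connectedComponentsWithStats(m)
        idx=[i for i in range(1,k) if st[i,4]>40]
        p=np.argwhere(np.isin(l,idx))[:,::-1].astype(np.float32)
        W=ray(n,p,.07)[:,:2]
        h=cv2.convexHull((W*1000).astype(np.float32))
        print(n,v,len(p),[st[i].tolist() for i in idx],"circ",cv2.minEnclosingCircle(h),"ell",cv2.fitEllipse(h))
        if n=="top":
            for i in idx:
                q=np.argwhere(l==i)[:,::-1]; print("  seg centroid",ray(n,q.mean(0),.07).round(4))
# camera positions, yellow in both
im=cv2.imread("pics/top0.png");H=cv2.cvtColor(im,cv2.COLOR_BGR2HSV)
for vlo in(80,150,190):
    y=cv2.inRange(H,(18,120,vlo),(35,255,255));c=max(cv2.findContours(y,0,2)[0],key=cv2.contourArea)
    r=cv2.minAreaRect(c);b=cv2.boxPoints(r);print(vlo,r,ray("top",r[0],.09).round(4),(ray("top",b,.09)[:,:2]*1000).round(1).tolist())
# stand block grey top in top
g=cv2.inRange(H,(100,25,40),(130,120,110));m=g*0;m[185:255,240:310]=g[185:255,240:310]
m=cv2.morphologyEx(m,cv2.MORPH_OPEN,np.ones((3,3)))
c=max(cv2.findContours(m,0,2)[0],key=cv2.contourArea);r=cv2.minAreaRect(c);print("stand",r,ray("top",r[0],.03),(ray("top",cv2.boxPoints(r),.03)[:,:2]*1000).round(1).tolist())
from scipy.spatial.transform import Rotation as R
s=ctrl.get_state();print(R.from_rotvec(s["tool_rot"]).as_matrix().round(3))
# scene check: project predicted key top corners
```

```text
top 90 542 [[105, 158, 29, 22, 282], [99, 170, 27, 20, 260]] circ ((567.202880859375, 280.37176513671875), 31.66875648498535) ell ((568.2107543945312, 281.63037109375), (56.78791046142578, 62.007568359375), 165.8651580810547)
  seg centroid [[0.5823 0.2747 0.07  ]]
  seg centroid [[0.5542 0.2919 0.07  ]]
top 120 470 [[105, 158, 26, 19, 246], [99, 171, 26, 19, 224]] circ ((568.8191528320312, 283.18963623046875), 28.90227699279785) ell ((568.7946166992188, 283.4476318359375), (56.20412063598633, 56.676429748535156), 102.89341735839844)
  seg centroid [[0.5834 0.2754 0.07  ]]
  seg centroid [[0.5538 0.2928 0.07  ]]
top 140 170 [[106, 159, 25, 18, 105], [99, 172, 17, 18, 65]] circ ((568.3702392578125, 283.2312927246094), 28.158306121826172) ell ((565.861572265625, 283.8913879394531), (48.91887664794922, 61.27663803100586), 143.11044311523438)
  seg centroid [[0.5815 0.279  0.07  ]]
  seg centroid [[0.5516 0.2988 0.07  ]]
scene 90 486 [[358, 122, 15, 7, 54], [390, 122, 12, 7, 45], [366, 127, 28, 22, 387]] circ ((569.373046875, 294.61572265625), 58.747276306152344) ell ((564.4358520507812,
[... 446 characters left out ...]
[373, 135, 21, 11, 109]] circ ((562.9728393554688, 303.7032775878906), 52.80595397949219) ell ((562.64404296875, 301.9968566894531), (87.38728332519531, 102.38269805908203), 171.5699005126953)
80 ((274.6752014160156, 217.51824951171875), (8.970754623413086, 22.725914001464844), 19.98310661315918) [[ 0.4964 -0.0057  0.09  ]] [[480.2, 7.8], [517.5, -4.5], [512.5, -19.2], [475.4, -6.9]]
150 ((274.2533874511719, 217.59051513671875), (7.466667175292969, 21.256458282470703), 19.653825759887695) [[ 0.4962 -0.0049  0.09  ]] [[480.8, 6.8], [515.7, -4.5], [511.7, -16.7], [476.8, -5.4]]Traceback (most recent call last):
  File "<stdin>", line 19, in <module>
ValueError: max() iterable argument is empty
```

```bash
cat >> h.py <<'E'
from scipy.spatial.transform import Rotation as R
def rep(target=None,yaw=None):
    s=ctrl.get_state();M=R.from_rotvec(s["tool_rot"]).as_matrix();p=np.array(s["position"])
    print("t",round(float(s["time"]),2),"p",p.round(4),"approach",M[:,0].round(3),"y yaw",np.degrees(np.arctan2(M[1,1],M[0,1])).round(2),"grip",round(float(s["grip_width"]),3),"F",np.round(s["ft_force"],1),"j",np.round(s["joint_positions"],2))
    if target is not None: print("tool shift units",(M.T@(np.array(target)-p)/.3).round(4))
    if yaw is not None:
        # desired rotation: x down, y at yaw
        c,n=np.cos(np.radians(yaw)),np.sin(np.radians(yaw))
        D=np.array([[0,c,-n*-1],[0,n,-c],[-1,0,0]]); 
        D[:,2]=np.cross(D[:,0],D[:,1])
        print("tool rot units",(np.degrees(R.from_matrix(M.T@D).as_rotvec())/5).round(3))
E
python3 - <<'E'
from h import *
rep([.497,-.005,.16],71.7);rep([.497,-.005,.16],71.7-180)
im=cv2.imread("pics/top0.png");H=cv2.cvtColor(im,cv2.COLOR_BGR2HSV)
print(H[235,265],H[205,285])
g=cv2.inRange(H,(90,20,70),(140,120,150));m=g*0;m[185:255,240:310]=g[185:255,240:310]
print([ (cv2.contourArea(c),cv2.minAreaRect(c),(ray("top",cv2.minAreaRect(c)[0],.03)).round(4).tolist(),(ray("top",cv2.boxPoints(cv2.minAreaRect(c)),.03)[:,:2]*1000).round(1).tolist()) for c in cv2.findContours(m,0,2)[0] if cv2.contourArea(c)>300])
ys=cv2.imread("pics/scene0.png")
k=R.from_euler('z',-18.3,degrees=True)
P=np.array([[x,y,z] for z in(-.027,.027) for x,y in((.02,.008),(.02,-.008),(-.02,-.008),(-.02,.008))])@k.as_matrix().T+[.497,-.005,.063]
print(proj("scene",P).round(1).tolist());print(proj("top",P).round(1).tolist())
E
```

```text
t 0.1 p [0.2505 0.5992 0.1896] approach [-0.001 -0.002 -1.   ] y yaw 67.32 grip 0.997 F [ 1.4 -0.8 -1.1] j [-1.16  0.32 -0.07  1.45  0.02  1.37 -0.06]
tool shift units [ 0.1013 -1.5413  1.5348]
tool rot units [-0.876  0.     0.02 ]
t 0.1 p [0.2505 0.5992 0.1896] approach [-0.001 -0.002 -1.   ] y yaw 67.32 grip 0.997 F [ 1.4 -0.8 -1.1] j [-1.16  0.32 -0.07  1.45  0.02  1.37 -0.06]
tool shift units [ 0.1013 -1.5413  1.5348]
tool rot units [ 3.5124e+01  3.0000e-02 -1.0000e-03]
[114  39  91] [118  36  85]
[(957.0, ((275.7809753417969, 219.1021728515625), (37.24999237060547, 48.01490020751953), 19.98310661315918), [[0.4968, -0.0058, 0.03]], [[465.2, 41.2], [550.6, 13.2], [528.4, -53.0], [443.4, -24.7]])]
[[284.0, 220.1], [277.2, 224.1], [264.4, 211.1], [271.1, 207.3], [284.8, 200.5], [277.7, 204.5], [264.2, 191.4], [271.3, 187.6]]
[[274.9, 207.2], [283.0, 210.1], [275.6, 230.4], [267.5, 227.5], [273.9, 204.7], [282.6, 207.8], [274.7, 229.6], [266.0, 226.5]]
```

```bash
python3 -m jog '[{"rot":[-0.05,0,0],"travel":[0,-0.1,0.1],"jaw":0},{"rot":[-0.05,0,0],"travel":[0,-0.1,0.1],"jaw":0},{"rot":[-0.05,0,0],"travel":[0,-0.1,0.1],"jaw":0},{"rot":[-0.05,0,0],"travel":[0,-0.1,0.1],"jaw":0},{"rot":[-0.05,0,0],"travel":[0,-0.1,0.1],"jaw":0},{"rot":[-0.05,0,0],"travel":[0,-0.1,0.1],"jaw":0},{"rot":[-0.05,0,0],"travel":[0,-0.1,0.1],"jaw":0},{"rot":[-0.05,0,0],"travel":[0,-0.1,0.1],"jaw":0}]' 20
python3 -c "
from h import *
rep([.497,-.005,.16],71.7)"
```

```text
time: 0.9
position: [0.3845, 0.2859, 0.1903]
tool_rot: [0.283, 1.552, -0.283]
ft_force: [0.7, -0.2, 0.0]
grip_width: 0.504
t 0.9 p [0.3845 0.2859 0.1903] approach [-0. -0. -1.] y yaw 69.34 grip 0.504 F [ 0.7 -0.2  0. ] j [-0.84 -0.05  0.14  1.86  0.01  1.32  0.51]
tool shift units [ 0.1009 -0.775   0.6929]
tool rot units [-0.472 -0.003  0.003]
```

```bash
python3 -m jog '[{"rot":[-0.05,0,0],"travel":[0,-0.1,0.09],"jaw":0},{"rot":[-0.05,0,0],"travel":[0,-0.1,0.09],"jaw":0},{"rot":[-0.05,0,0],"travel":[0,-0.1,0.09],"jaw":0},{"rot":[-0.05,0,0],"travel":[0,-0.1,0.09],"jaw":0},{"rot":[-0.05,0,0],"travel":[0,-0.1,0.09],"jaw":0},{"rot":[-0.05,0,0],"travel":[0,-0.1,0.09],"jaw":0},{"rot":[-0.05,0,0],"travel":[0,-0.1,0.09],"jaw":0},{"rot":[0,0,0],"travel":[0,0,0],"jaw":0}]' 20
python3 -c "
from h import *
rep([.497,-.005,.13],71.7)"
```

```text
time: 1.7
position: [0.4916, 0.0193, 0.1906]
tool_rot: [0.265, 1.553, -0.269]
ft_force: [0.6, 0.5, 0.2]
grip_width: 0.502
t 1.7 p [0.4916 0.0193 0.1906] approach [ 0.001 -0.003 -1.   ] y yaw 70.52 grip 0.502 F [0.6 0.5 0.2] j [-0.57 -0.03  0.47  1.85  0.02  1.32  1.12]
tool shift units [ 0.2021 -0.07    0.0436]
tool rot units [-0.235  0.019  0.025]
```

```bash
python3 -m jog '[{"rot":[-0.2,0,0],"travel":[0.05,-0.07,0.04],"jaw":0},{"rot":[0,0,0],"travel":[0.1,0,0],"jaw":0},{"rot":[0,0,0],"travel":[0.05,0,0],"jaw":0},{"rot":[0,0,0],"travel":[0,0,0],"jaw":0},{"rot":[0,0,0],"travel":[0,0,0],"jaw":0}]' 20
python3 -c "
from h import *
cv2.imwrite('pics/s1.png',ctrl.get_image('scene')[...,::-1])
rep([.497,-.005,.047],71.7)"
```

```text
time: 2.2
position: [0.4949, 0.0027, 0.1307]
tool_rot: [0.245, 1.557, -0.245]
ft_force: [-0.6, 0.1, -0.1]
grip_width: 0.499
t 2.25 p [0.4954 0.0027 0.1314] approach [ 0.001  0.    -1.   ] y yaw 72.11 grip 0.496 F [ 0.6 -0.2  0.3] j [-0.55  0.02  0.5   1.92 -0.01  1.2   1.21]
tool shift units [ 0.2812 -0.0231  0.0126]
tool rot units [ 0.082  0.011 -0.007]
```

View pics/s1.png

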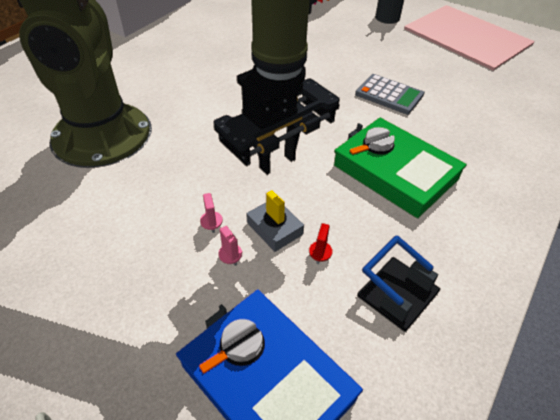

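The picture shows the gripper above the key, with fingertips near (265,168) and (292,157) and the yellow handle at (275,205). Next I centre it and descend.

```bash
python3 -m jog '[{"rot":[0.08,0,0],"travel":[0,-0.023,0.0126],"jaw":0},{"rot":[0,0,0],"travel":[0,0,0],"jaw":0},{"rot":[0,0,0],"travel":[0,0,0],"jaw":0}]' 20
python3 -c "
from h import *
rep([.497,-.005,.047],71.7)"
```

```text
time: 2.55
position: [0.4969, -0.0058, 0.1312]
tool_rot: [0.252, 1.555, -0.251]
ft_force: [1.3, -0.3, 0.3]
grip_width: 0.499
t 2.55 p [ 0.4969 -0.0058  0.1312] approach [ 0.001  0.    -1.   ] y yaw 71.63 grip 0.499 F [ 1.3 -0.3  0.3] j [-0.54  0.02  0.51  1.92 -0.01  1.2   1.22]
tool shift units [ 0.2806  0.0026 -0.0008]
tool rot units [-0.015  0.011 -0.008]
```

```bash
python3 -m jog '[{"rot":[0,0,0],"travel":[0.07,0,0],"jaw":0},{"rot":[0,0,0],"travel":[0.07,0,0],"jaw":0},{"rot":[0,0,0],"travel":[0.07,0,0],"jaw":0},{"rot":[0,0,0],"travel":[0.07,0,0],"jaw":0},{"rot":[0,0,0],"travel":[0,0,0],"jaw":0},{"rot":[0,0,0],"travel":[0,0,0],"jaw":0}]' 20
python3 -c "
from h import *
rep([.497,-.005,.047],71.7)"
```

```text
time: 3.15
position: [0.4966, -0.0055, 0.047]
tool_rot: [0.251, 1.556, -0.251]
ft_force: [0.2, -0.2, 0.1]
grip_width: 0.496
t 3.15 p [ 0.4966 -0.0055  0.047 ] approach [-0. -0. -1.] y yaw 71.67 grip 0.496 F [ 0.2 -0.2  0.1] j [-0.52  0.12  0.51  2.01 -0.07  1.02  1.27]
tool shift units [-0.0002  0.002   0.0009]
tool rot units [-0.005 -0.001  0.002]
```

```bash
python3 -m jog '[{"rot":[0,0,0],"travel":[0,0,0],"jaw":1},{"rot":[0,0,0],"travel":[0,0,0],"jaw":1},{"rot":[0,0,0],"travel":[0,0,0],"jaw":1},{"rot":[0,0,0],"travel":[0,0,0],"jaw":1},{"rot":[0,0,0],"travel":[0,0,0],"jaw":1},{"rot":[0,0,0],"travel":[0,0,0],"jaw":1}]' 40
python3 -m jog '[{"rot":[0,0,0],"travel":[-0.03,0,0],"jaw":1},{"rot":[0,0,0],"travel":[-0.05,0,0],"jaw":1},{"rot":[0,0,0],"travel":[-0.1,0,0],"jaw":1},{"rot":[0,0,0],"travel":[-0.1,0,0],"jaw":1},{"rot":[0,0,0],"travel":[-0.1,0,0],"jaw":1},{"rot":[0,0,0],"travel":[0,0,0],"jaw":1},{"rot":[0,0,0],"travel":[0,0,0],"jaw":1}]' 40
python3 -c "
from h import *
cv2.imwrite('pics/s2.png',ctrl.get_image('scene')[...,::-1])
cv2.imwrite('pics/t2.png',ctrl.get_image('top')[...,::-1])
rep([.5688,.283,.16],149.8)"
```

```text
time: 3.75
position: [0.4968, -0.0054, 0.0469]
tool_rot: [0.251, 1.555, -0.251]
ft_force: [-0.2, 0.8, 1.9]
grip_width: 0.181
time: 4.45
position: [0.4965, -0.0055, 0.161]
tool_rot: [0.252, 1.555, -0.251]
ft_force: [-0.5, 0.2, -2.5]
grip_width: 0.179
t 4.55 p [ 0.4953 -0.0056  0.1594] approach [-0.002 -0.    -1.   ] y yaw 71.67 grip 0.178 F [ 0.  -0.5 -2.6] j [-0.54 -0.    0.51  1.88  0.    1.26  1.21]
tool shift units [-0.003   0.9901 -0.07  ]
tool rot units [-1.5626e+01 -2.8000e-02 -7.0000e-03]
```

View pics/s2.png

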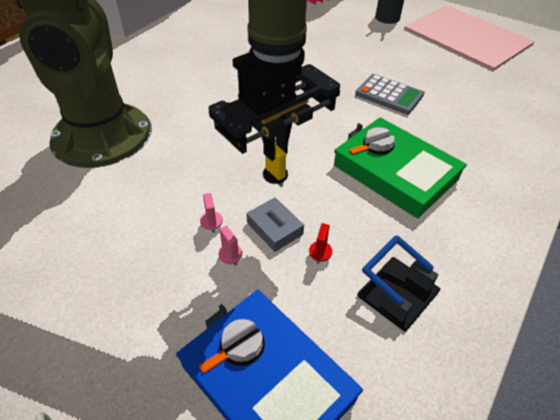

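The key is held at (275,165) and the stand's slot is empty at (275,222). Next I move over the green lock, then rotate.

```bash
python3 -m jog '[{"rot":[0,0,0],"travel":[0,0.1,0],"jaw":1},{"rot":[0,0,0],"travel":[0,0.14,-0.01],"jaw":1},{"rot":[0,0,0],"travel":[0,0.14,-0.01],"jaw":1},{"rot":[0,0,0],"travel":[0,0.14,-0.01],"jaw":1},{"rot":[0,0,0],"travel":[0,0.14,-0.01],"jaw":1},{"rot":[0,0,0],"travel":[0,0.14,-0.01],"jaw":1},{"rot":[0,0,0],"travel":[0,0.1,-0.01],"jaw":1},{"rot":[0,0,0],"travel":[0,0.09,-0.01],"jaw":1}]' 40
python3 -m jog '[{"rot":[-1,0,0],"travel":[0,0,0],"jaw":1},{"rot":[-1,0,0],"travel":[0,0,0],"jaw":1},{"rot":[-1,0,0],"travel":[0,0,0],"jaw":1},{"rot":[-1,0,0],"travel":[0,0,0],"jaw":1},{"rot":[-1,0,0],"travel":[0,0,0],"jaw":1},{"rot":[-1,0,0],"travel":[0,0,0],"jaw":1},{"rot":[-1,0,0],"travel":[0,0,0],"jaw":1},{"rot":[-1,0,0],"travel":[0,0,0],"jaw":1}]' 40
python3 -m jog '[{"rot":[-1,0,0],"travel":[0,0,0],"jaw":1},{"rot":[-1,0,0],"travel":[0,0,0],"jaw":1},{"rot":[-1,0,0],"travel":[0,0,0],"jaw":1},{"rot":[-1,0,0],"travel":[0,0,0],"jaw":1},{"rot":[-1,0,0],"travel":[0,0,0],"jaw":1},{"rot":[-1,0,0],"travel":[0,0,0],"jaw":1},{"rot":[-1,0,0],"travel":[0,0,0],"jaw":1},{"rot":[-0.6,0,0],"travel":[0,0,0],"jaw":1}]' 40
python3 -m jog '[{"rot":[0,0,0],"travel":[0,0,0],"jaw":1},{"rot":[0,0,0],"travel":[0,0,0],"jaw":1}]'
python3 -c "
from h import *
rep([.5688,.283,.14],149.8)"
```

```text
time: 5.35
position: [0.5687, 0.2847, 0.1581]
tool_rot: [0.248, 1.559, -0.252]
ft_force: [1.0, 0.6, -1.1]
grip_width: 0.179
time: 6.15
position: [0.5688, 0.2824, 0.1583]
tool_rot: [-0.301, 1.554, 0.299]
ft_force: [0.4, -0.3, -1.0]
grip_width: 0.177
time: 6.95
position: [0.5688, 0.2824, 0.1583]
tool_rot: [-0.814, 1.417, 0.814]
ft_force: [-0.5, -0.9, -1.8]
grip_width: 0.181
time: 7.15
position: [0.5692, 0.2826, 0.1591]
tool_rot: [-0.81, 1.417, 0.81]
ft_force: [-0.4, -0.8, -2.2]
grip_width: 0.18
t 7.15 p [0.5692 0.2826 0.1591] approach [-0.002 -0.001 -1.   ] y yaw 149.59 grip 0.18 F [-0.4 -0.8 -2.2] j [-0.62  0.31  0.15  1.54 -0.05  1.3   2.14]
tool shift units [0.0637 0.0018 0.0006]
tool rot units [-0.042 -0.025 -0.014]
```

```bash
python3 -m jog '[{"rot":[0,0,0],"travel":[0.06,0,0],"jaw":1},{"rot":[0,0,0],"travel":[0.06,0,0],"jaw":1},{"rot":[0,0,0],"travel":[0.05,0,0],"jaw":1},{"rot":[0,0,0],"travel":[0,0,0],"jaw":1},{"rot":[0,0,0],"travel":[0,0,0],"jaw":1}]' 40
python3 -c "
from h import *
s=ctrl.get_image('scene');t=ctrl.get_image('top')
a=cv2.resize(s[85:165,335:435],(750,600),interpolation=2);b=cv2.resize(t[130:220,60:180],(800,600),interpolation=2)
cv2.imwrite('pics/s3.png',a[...,::-1]);cv2.imwrite('pics/t3.png',b[...,::-1])
rep([.5688,.283,.087],149.8)"
```

```text
time: 7.65
position: [0.5698, 0.283, 0.1094]
tool_rot: [-0.811, 1.415, 0.811]
ft_force: [0.3, -1.1, -0.3]
grip_width: 0.175
t 7.75 p [0.5706 0.2834 0.1106] approach [ 0.002  0.001 -1.   ] y yaw 149.66 grip 0.182 F [-0.3  1.4 -0.9] j [-0.62  0.34  0.15  1.59 -0.05  1.21  2.15]
tool shift units [ 0.0787  0.0046 -0.0042]
tool rot units [-0.028  0.017  0.01 ]
```

View pics/s3.png

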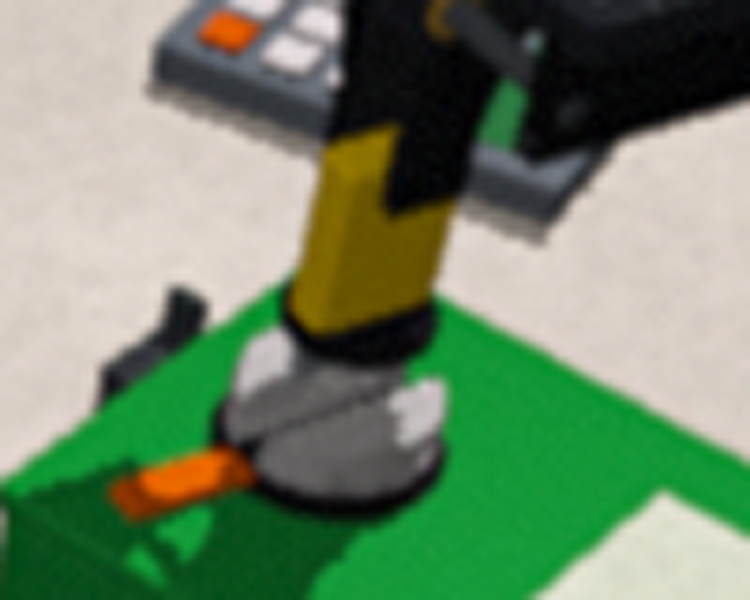

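The blade sits just above the slot and in line with it; the collar is at about (383,129). I'll lower in small steps while watching the force.

```bash
python3 -m jog '[{"rot":[0,0,0],"travel":[0.012,0.003,-0.004],"jaw":1},{"rot":[0,0,0],"travel":[0.012,0,0],"jaw":1},{"rot":[0,0,0],"travel":[0.012,0,0],"jaw":1},{"rot":[0,0,0],"travel":[0,0,0],"jaw":1}]' 40
python3 -c "
from h import *
rep([.5688,.283,.087],149.8)"
```

```text
time: 8.15
position: [0.5681, 0.2822, 0.098]
tool_rot: [-0.811, 1.415, 0.811]
ft_force: [0.3, -0.1, -2.2]
grip_width: 0.177
t 8.15 p [0.5681 0.2822 0.098 ] approach [-0.001 -0.001 -1.   ] y yaw 149.67 grip 0.177 F [ 0.3 -0.1 -2.2] j [-0.62  0.34  0.15  1.61 -0.05  1.19  2.15]
tool shift units [ 0.0368 -0.0008  0.0036]
tool rot units [-0.026 -0.011 -0.007]
```

```bash
python3 -m jog '[{"rot":[0,0,0],"travel":[0.012,0,0],"jaw":1},{"rot":[0,0,0],"travel":[0.012,0,0],"jaw":1},{"rot":[0,0,0],"travel":[0.008,0,0],"jaw":1},{"rot":[0,0,0],"travel":[0,0,0],"jaw":1}]' 40
python3 -c "
from h import *
rep([.5688,.283,.087],149.8)"
```

```text
time: 8.55
position: [0.5682, 0.2822, 0.0885]
tool_rot: [-0.811, 1.415, 0.811]
ft_force: [-0.1, -0.2, -1.4]
grip_width: 0.178
t 8.55 p [0.5682 0.2822 0.0885] approach [-0.001 -0.    -1.   ] y yaw 149.67 grip 0.178 F [-0.1 -0.2 -1.4] j [-0.62  0.35  0.14  1.62 -0.05  1.17  2.15]
tool shift units [ 0.0051 -0.0005  0.0032]
tool rot units [-0.026 -0.01  -0.005]
```

```bash
python3 -m jog '[{"rot":[0,0,0],"travel":[0.004,0,0],"jaw":1},{"rot":[0,0,0],"travel":[0.002,0,0],"jaw":1},{"rot":[0,0,0],"travel":[0,0,0],"jaw":1}]' 40
python3 -c "
from h import *
s=ctrl.get_image('scene');a=cv2.resize(s[85:165,335:435],(750,600),interpolation=2)
cv2.imwrite('pics/s4.png',a[...,::-1])
rep([.5688,.283,.087],149.8)"
```

```text
time: 8.85
position: [0.5685, 0.2825, 0.0874]
tool_rot: [-0.811, 1.414, 0.811]
ft_force: [-0.0, -0.6, -1.7]
grip_width: 0.175
t 8.9 p [0.5686 0.2825 0.0874] approach [ 0.  0. -1.] y yaw 149.67 grip 0.184 F [ 0.1 -0.2 -1.4] j [-0.62  0.35  0.14  1.62 -0.05  1.17  2.15]
tool shift units [0.0015 0.0003 0.0019]
tool rot units [-0.025  0.002  0.001]
```

View pics/s4.png

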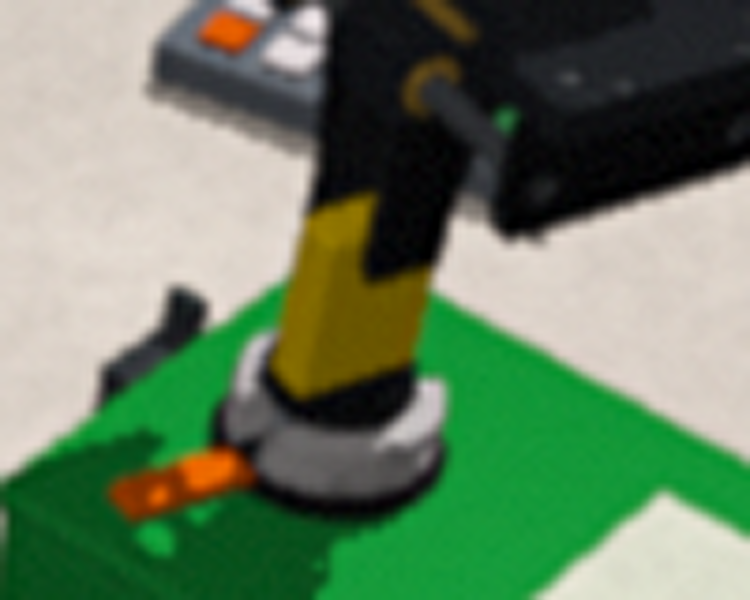

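The blade is in, and the collar at (381,138) rests on or just above the disc. Next is the clockwise turn, which is +x in the tool frame.

```bash
python3 -m jog '[{"rot":[0.5,0,0],"travel":[0,0,0.002],"jaw":1},{"rot":[1,0,0],"travel":[0,0,0],"jaw":1},{"rot":[1,0,0],"travel":[0,0,0],"jaw":1},{"rot":[1,0,0],"travel":[0,0,0],"jaw":1},{"rot":[1,0,0],"travel":[0,0,0],"jaw":1},{"rot":[1,0,0],"travel":[0,0,0],"jaw":1},{"rot":[1,0,0],"travel":[0,0,0],"jaw":1},{"rot":[0,0,0],"travel":[0,0,0],"jaw":1}]' 40
python3 -c "
from h import *
s=ctrl.get_image('scene');a=cv2.resize(s[85:165,335:435],(750,600),interpolation=2)
cv2.imwrite('pics/s5.png',a[...,::-1])
rep([.5688,.283,.087],68);print(ctrl.get_state()['torque'])"
```

```text
time: 9.7
position: [0.5687, 0.2832, 0.0875]
tool_rot: [-0.372, 1.539, 0.372]
ft_force: [0.1, 0.9, -0.8]
grip_width: 0.182
t 9.75 p [0.5687 0.2832 0.0875] approach [ 0.  0. -1.] y yaw 117.29 grip 0.179 F [-0.2  0.1 -1.6] j [-0.69  0.36  0.23  1.62 -0.09  1.17  1.61]
tool shift units [ 0.0017 -0.0007 -0.0001]
tool rot units [ 9.858e+00  1.000e-03 -2.000e-03]
[ 0.1047829   0.1019514  -0.04007292]
```

View pics/s5.png

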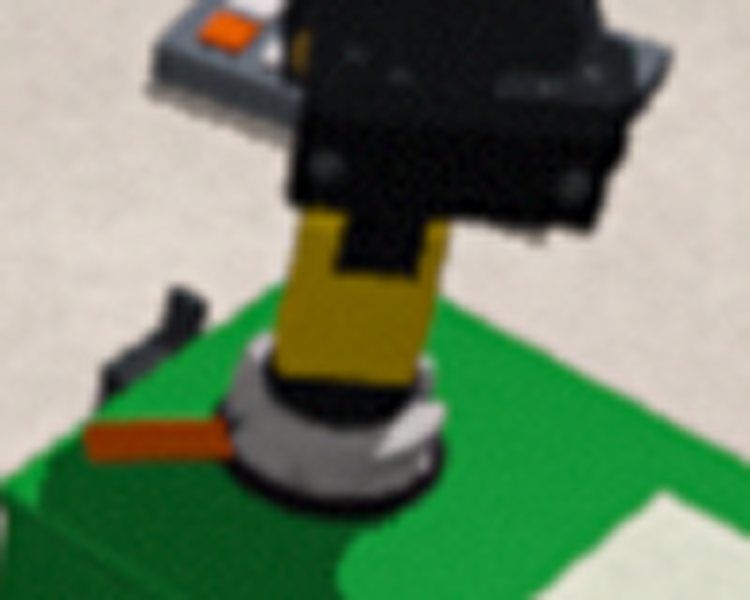

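The lock is turning: the arm end has swung to about (347,144). I continue.

```bash
python3 -m jog '[{"rot":[1,0,0],"travel":[0,0,0],"jaw":1},{"rot":[1,0,0],"travel":[0,0,0],"jaw":1},{"rot":[1,0,0],"travel":[0,0,0],"jaw":1},{"rot":[1,0,0],"travel":[0,0,0],"jaw":1},{"rot":[1,0,0],"travel":[0,0,0],"jaw":1},{"rot":[1,0,0],"travel":[0,0,0],"jaw":1},{"rot":[1,0,0],"travel":[0,0,0],"jaw":1},{"rot":[0,0,0],"travel":[0,0,0],"jaw":1}]' 40
python3 -m jog '[{"rot":[0.5,0,0],"travel":[0,0,0],"jaw":1},{"rot":[0.5,0,0],"travel":[0,0,0],"jaw":1},{"rot":[0,0,0],"travel":[0,0,0],"jaw":1}]' 40
python3 -c "
from h import *
s=ctrl.get_image('scene');a=cv2.resize(s[85:165,335:435],(750,600),interpolation=2)
cv2.imwrite('pics/s6.png',a[...,::-1])
rep([.5688,.283,.087],68);print(ctrl.get_state()['torque'])"
```

```text
time: 10.55
position: [0.5686, 0.2833, 0.0874]
tool_rot: [0.106, 1.568, -0.106]
ft_force: [0.3, -0.3, -2.3]
grip_width: 0.18
time: 10.85
position: [0.5687, 0.2833, 0.0874]
tool_rot: [0.174, 1.564, -0.173]
ft_force: [-1.1, 0.6, -1.0]
grip_width: 0.181
t 10.9 p [0.5687 0.2833 0.0874] approach [-0.  0. -1.] y yaw 77.37 grip 0.18 F [-1.6  0.6 -1.6] j [-0.78  0.36  0.34  1.63 -0.13  1.17  0.94]
tool shift units [ 0.0014 -0.0008  0.0006]
tool rot units [ 1.875 -0.002 -0.004]
[0.20588776 0.29309202 0.07195947]
```

View pics/s6.png

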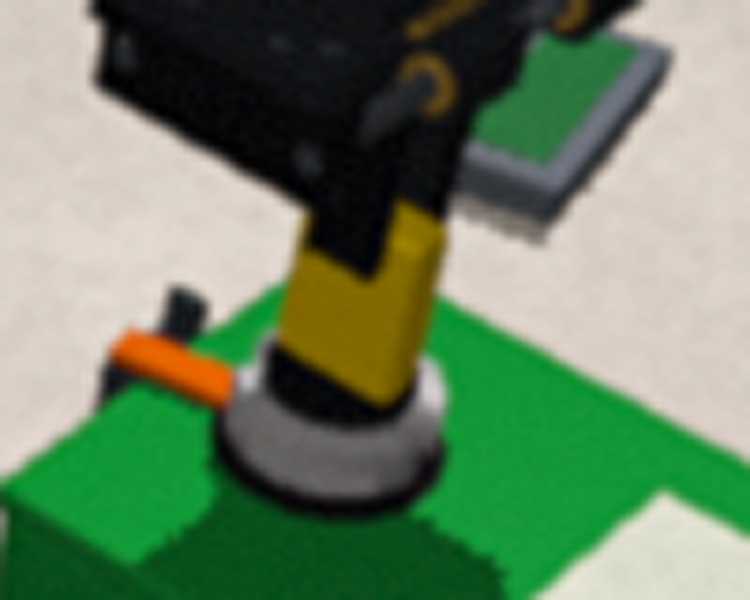

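The arm end, at (352,131), has nearly reached the keeper. I keep turning in small steps while watching the torque.

```bash
python3 -m jog '[{"rot":[0.5,0,0],"travel":[0,0,0],"jaw":1},{"rot":[0.5,0,0],"travel":[0,0,0],"jaw":1},{"rot":[0,0,0],"travel":[0,0,0],"jaw":1}]' 40
python3 -c "
from h import *
rep([.5688,.283,.087],68);print(ctrl.get_state()['torque'])"
python3 -m jog '[{"rot":[0.4,0,0],"travel":[0,0,0],"jaw":1},{"rot":[0.3,0,0],"travel":[0,0,0],"jaw":1},{"rot":[0,0,0],"travel":[0,0,0],"jaw":1}]' 40
python3 -c "
from h import *
rep([.5688,.283,.087],68);print(ctrl.get_state()['torque'])
t=ctrl.get_image('top');s=ctrl.get_image('scene')
cv2.imwrite('pics/t7.png',cv2.resize(t[130:220,60:180],(800,600),interpolation=2)[...,::-1]);cv2.imwrite('pics/s7.png',cv2.resize(s[85:165,335:435],(750,600),interpolation=2)[...,::-1])
for n,im in(('top',t),('scene',s)):
  o=cv2.inRange(hsv(im),(5,170,80),(16,255,255))
  for c in cv2.findContours(o,0,2)[0]:
    r=cv2.minAreaRect(c)
    if cv2.contourArea(c)>30: print(n,r,ray(n,r[0],.054).round(4))
"
```

```text
time: 11.2
position: [0.5687, 0.2833, 0.0874]
tool_rot: [0.243, 1.557, -0.242]
ft_force: [-1.3, 1.0, -2.0]
grip_width: 0.177
t 11.2 p [0.5687 0.2833 0.0874] approach [-0.  0. -1.] y yaw 72.31 grip 0.177 F [-1.3  1.  -2. ] j [-0.79  0.37  0.35  1.63 -0.13  1.17  0.86]
tool shift units [ 0.0014 -0.0007  0.0007]
tool rot units [ 0.862 -0.003 -0.004]
[0.24561775 0.28695189 0.05459834]
time: 11.5
position: [0.5687, 0.2832, 0.0874]
tool_rot: [0.291, 1.551, -0.291]
ft_force: [-0.8, 1.2, -0.9]
grip_width: 0.177
t 11.5 p [0.5687 0.2832 0.0874] approach [-0.  0. -1.] y yaw 68.75 grip 0.177 F [-0.8  1.2 -0.9] j [-0.79  0.37  0.36  1.63 -0.14  1.17  0.8 ]
tool shift units [ 0.0013 -0.0005  0.0007]
tool rot units [ 0.151 -0.002 -0.003]
[0.2726155  0.25194268 0.04980887]
top ((10.5, 245.0), (8.0, 9.0), 90.0) [[0.4355 0.4715 0.054 ]]
top ((110.75, 207.25), (7.8446455001831055, 9.60969066619873), 11.309932708740234) [[0.5088 0.2937 0.054 ]]
top ((435.9587707519531, 173.40721130371094), (21.75412940979004, 7.251376628875732), 21.037511825561523) [[ 0.5868 -0.2955  0.054 ]]
scene ((213.1793975830078, 361.0676574707031), (8.590006828308105, 29.067974090576172), 57.52880859375) [[ 0.5901 -0.2953  0.054 ]]
scene ((359.4000244140625, 131.2000274658203), (14.310833930969238, 6.260990142822266), 26.56505012512207) [[0.5205 0.2893 0.054 ]]
```

View pics/s7.png

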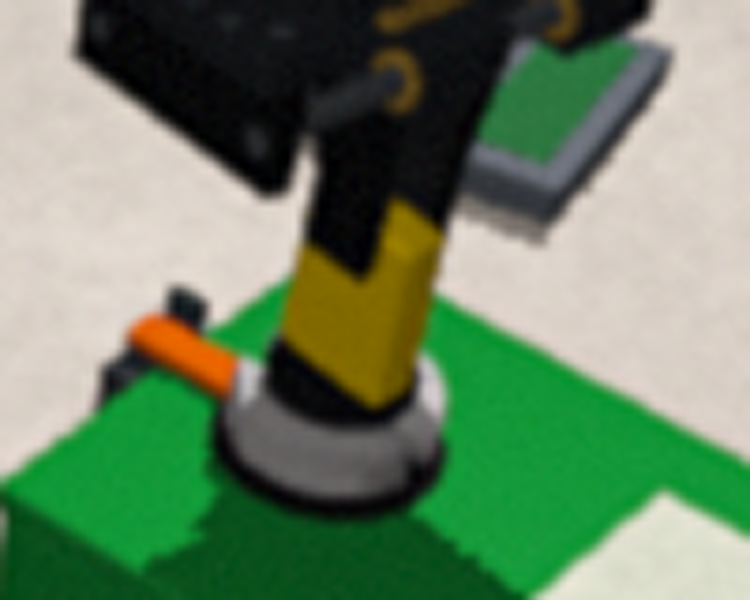

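View pics/t7.png

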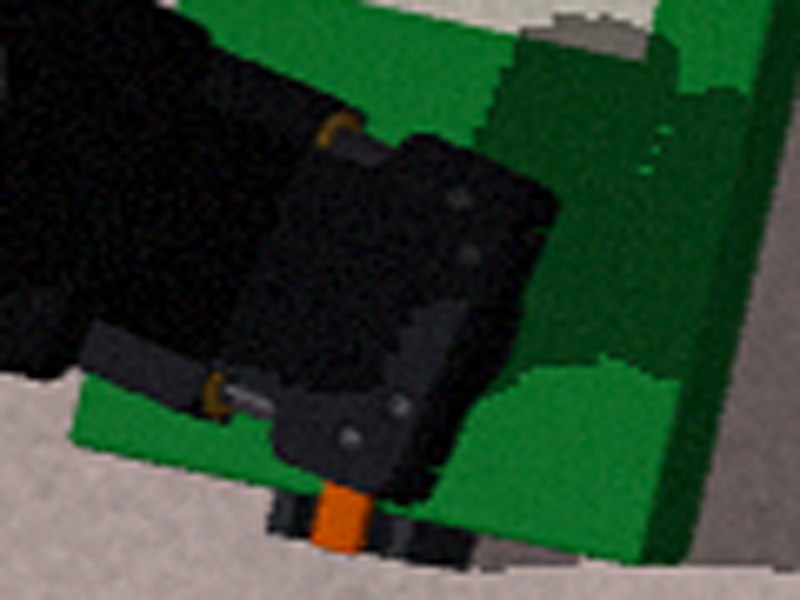

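The arm lies over the keeper, with its end near pixel (111,208) in the top view. The torque has not risen yet, so I turn further to find the stop.

```bash
for i in 1; do python3 -m jog '[{"rot":[0.4,0,0],"travel":[0,0,0],"jaw":1},{"rot":[0.3,0,0],"travel":[0,0,0],"jaw":1},{"rot":[0,0,0],"travel":[0,0,0],"jaw":1}]' 40; done
cat > chk.py <<'E'
from h import *
rep([.5688,.283,.087],68);print(ctrl.get_state()['torque'])
t=ctrl.get_image('top');s=ctrl.get_image('scene')
for n,im in(('top',t),('scene',s)):
  o=cv2.inRange(hsv(im),(5,170,80),(16,255,255))
  for c in cv2.findContours(o,0,2)[0]:
    r=cv2.minAreaRect(c)
    if cv2.contourArea(c)>30: print(n,np.round(r[0],1),np.round(r[1],1),round(r[2],1),ray(n,r[0],.054).round(4))
E
python3 chk.py
```

```text
time: 11.9
position: [0.5687, 0.2832, 0.0874]
tool_rot: [0.338, 1.544, -0.339]
ft_force: [-0.7, 1.5, -1.3]
grip_width: 0.177
t 11.9 p [0.5687 0.2832 0.0874] approach [ 0. -0. -1.] y yaw 65.27 grip 0.177 F [-0.7  1.5 -1.3] j [-0.8   0.37  0.37  1.63 -0.14  1.17  0.74]
tool shift units [ 0.0014 -0.0004  0.0006]
tool rot units [-0.546  0.001  0.001]
[0.19666865 0.33752499 0.65758883]
top [ 10.5 245. ] [8. 9.] 90.0 [[0.4355 0.4715 0.054 ]]
top [110.1 209.1] [8.  5.6] 14.0 [[0.5054 0.2947 0.054 ]]
top [436.  173.4] [21.8  7.3] 21.0 [[ 0.5868 -0.2955  0.054 ]]
scene [213.2 361.1] [ 8.6 29.1] 57.5 [[ 0.5901 -0.2953  0.054 ]]
scene [359.5 131.2] [14.4  6. ] 29.1 [[0.5205 0.2896 0.054 ]]
```

The torque jumped to 0.66 N m, so the lock is at its stop. I unload slightly, open and retract.

```bash
python3 -m jog '[{"rot":[-0.3,0,0],"travel":[0,0,0],"jaw":1},{"rot":[-0.3,0,0],"travel":[0,0,0],"jaw":1},{"rot":[0,0,0],"travel":[0,0,0],"jaw":1}]' 40
python3 chk.py
python3 -m jog '[{"rot":[0,0,0],"travel":[0,0,0],"jaw":0.4},{"rot":[0,0,0],"travel":[0,0,0],"jaw":0.2},{"rot":[0,0,0],"travel":[0,0,0],"jaw":0},{"rot":[0,0,0],"travel":[0,0,0],"jaw":0},{"rot":[0,0,0],"travel":[0,0,0],"jaw":0}]' 10
python3 chk.py
python3 -c "
from h import *
s=ctrl.get_image('scene');cv2.imwrite('pics/s8.png',cv2.resize(s[85:165,335:435],(750,600),interpolation=2)[...,::-1])"
```

```text
time: 12.3
position: [0.5688, 0.2831, 0.0874]
tool_rot: [0.299, 1.55, -0.298]
ft_force: [-1.1, 1.9, -1.0]
grip_width: 0.177
t 12.3 p [0.5688 0.2831 0.0874] approach [-0.     0.001 -1.   ] y yaw 68.2 grip 0.177 F [-1.1  1.9 -1. ] j [-0.79  0.37  0.36  1.63 -0.14  1.17  0.79]
tool shift units [ 0.0014 -0.0004  0.0002]
tool rot units [ 0.039 -0.003 -0.006]
[0.45187437 0.46048502 0.07729267]
top [ 10.5 245. ] [8. 9.] 90.0 [[0.4355 0.4715 0.054 ]]
top [110.3 207.6] [7.9 8.5] 18.4 [[0.5082 0.2945 0.054 ]]
top [436.  173.4] [21.8  7.3] 21.0 [[ 0.5868 -0.2955  0.054 ]]
scene [213.1 361.1] [ 8.6 28.8] 57.5 [[ 0.5901 -0.2954  0.054 ]]
scene [359.5 131.2] [14.4  6. ] 29.1 [[0.5205 0.2896 0.054 ]]
time: 12.9
position: [0.5691, 0.2828, 0.0875]
tool_rot: [0.299, 1.55, -0.299]
ft_force: [-0.3, -0.3, 0.0]
grip_width: 0.484
t 12.9 p [0.5691 0.2828 0.0875] approach [ 0. -0. -1.] y yaw 68.16 grip 0.484 F [-0.3 -0.3  0. ] j [-0.8   0.37  0.36  1.63 -0.14  1.17  0.79]
tool shift units [ 0.0017  0.0003 -0.0011]
tool rot units [ 0.031  0.005 -0.002]
[-0.01031404  0.00284371  0.02270152]
top [ 10.5 245. ] [8. 9.] 90.0 [[0.4355 0.4715 0.054 ]]
top [110.6 207.8] [8.  8.9] 26.6 [[0.5078 0.2939 0.054 ]]
top [436.  173.4] [21.9  7.3] 21.0 [[ 0.5867 -0.2956  0.054 ]]
scene [213.2 361.1] [ 8.6 29.1] 57.5 [[ 0.5901 -0.2953  0.054 ]]
scene [359.5 131.2] [14.4  6. ] 29.1 [[0.5205 0.2896 0.054 ]]
```

View pics/s8.png

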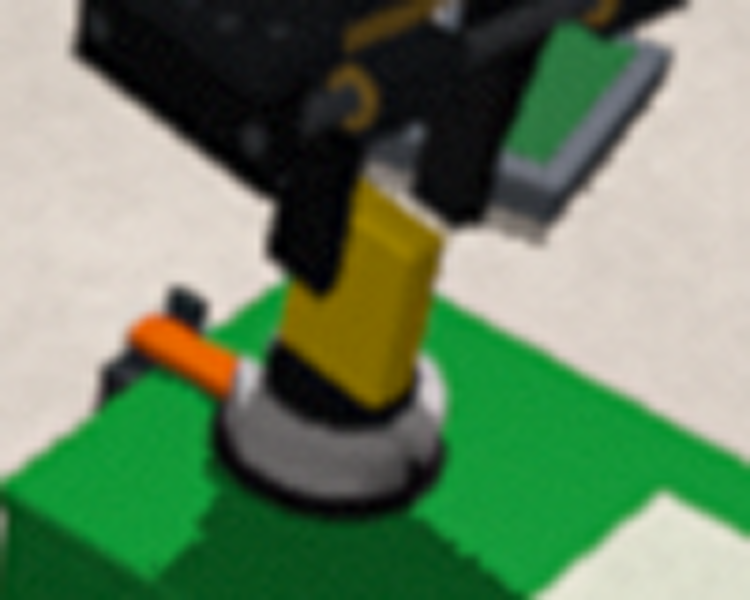

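The fingers are clear on both sides of the handle, which stands at about (383,124). I retract straight up.

```bash
python3 -m jog '[{"rot":[0,0,0],"travel":[-0.05,0,0],"jaw":0},{"rot":[0,0,0],"travel":[-0.08,0,0],"jaw":0},{"rot":[0,0,0],"travel":[-0.1,0,0],"jaw":0},{"rot":[0,0,0],"travel":[-0.1,0,0],"jaw":0},{"rot":[0,0,0],"travel":[-0.1,0,0],"jaw":0},{"rot":[0,0,0],"travel":[0,-0.1,0],"jaw":0},{"rot":[0,0,0],"travel":[0,-0.1,0],"jaw":0},{"rot":[0,0,0],"travel":[0,-0.1,0],"jaw":0}]'
python3 -m jog '[{"rot":[0,0,0],"travel":[0,-0.15,0],"jaw":0},{"rot":[0,0,0],"travel":[0,-0.15,0],"jaw":0},{"rot":[0,0,0],"travel":[0,-0.15,0],"jaw":0},{"rot":[0,0,0],"travel":[0,0,0],"jaw":0},{"rot":[0,0,0],"travel":[0,0,0],"jaw":0}]'
python3 chk.py
python3 -c "
from h import *
s=ctrl.get_image('scene');t=ctrl.get_image('top');cv2.imwrite('pics/s9.png',np.hstack([cv2.resize(s[85:165,345:425],(400,400),interpolation=2),cv2.resize(t[145:225,80:160],(400,400),interpolation=2)])[...,::-1])
y=cv2.inRange(hsv(t),(18,120,80),(35,255,255));c=max(cv2.findContours(y,0,2)[0],key=cv2.contourArea);r=cv2.minAreaRect(c);print(r,ray('top',r[0],.1165))
k=R.from_euler('z',-10,degrees=True)
y=cv2.inRange(hsv(s),(18,120,80),(35,255,255));c=max(cv2.findContours(y,0,2)[0],key=cv2.contourArea);print(cv2.boundingRect(c))
P=np.array([[x,y,z] for z in(-.027,.027) for x,y in((.02,.008),(.02,-.008),(-.02,-.008),(-.02,.008))])@k.as_matrix().T+[.5688,.283,.103]
print(proj('scene',P).round(1).min(0),proj('scene',P).round(1).max(0));print(proj('top',P).min(0),proj('top',P).max(0))"
```

```text
time: 13.85
position: [0.5354, 0.1985, 0.2179]
tool_rot: [0.299, 1.548, -0.298]
ft_force: [1.1, -0.3, -0.1]
grip_width: 0.498
time: 14.35
position: [0.4855, 0.0733, 0.2179]
tool_rot: [0.303, 1.548, -0.299]
ft_force: [-0.3, 0.8, 0.6]
grip_width: 0.497
t 14.35 p [0.4855 0.0733 0.2179] approach [ 0.002  0.002 -1.   ] y yaw 68.03 grip 0.497 F [-0.3  0.8  0.6] j [-0.69 -0.05  0.48  1.81  0.02  1.38  0.97]
tool shift units [ 0.4386  0.7507 -0.0044]
tool rot units [ 0.005  0.014 -0.035]
[0.05044219 0.03973022 0.03200744]
top [435.7 173.4] [22.3  7.4] 21.0 [[ 0.5868 -0.295   0.054 ]]
scene [213.1 361.1] [ 8.6 28.8] 57.5 [[ 0.5901 -0.2954  0.054 ]]
scene [359.4 131.2] [14.4  5.9] 29.1 [[0.5205 0.2894 0.054 ]]
((251.5, 207.00001525878906), (0.8944271206855774, 6.708203315734863), 26.56505012512207) [[0.51134957 0.03243013 0.1165    ]]
(372, 107, 22, 32)
[370.1 105.8] [395.5 139. ]
[ 91.68103038 154.45441437] [120.16638486 184.5660461 ]
```

View pics/s9.png

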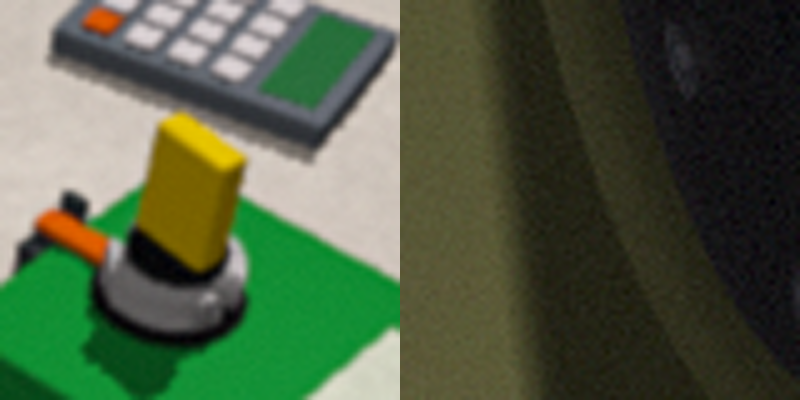

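```bash
python3 -c "
from bench import ctrl
ctrl.close_job()"
```

```text
the job is handed in; nothing more can be done
```

I moved the yellow key from its stand into the green lock's slot, turned it clockwise to the stop, released it and handed the job in at about 14.4 s. No verdict was reported.

- **Insertion:** the blade went fully down with no notable force. The handle centre ended about 103–104 mm above the desk; fully in would be 103 mm.
- **Stop:** the torque about the vertical rose from about 0.05 to 0.66 N m after roughly 84 degrees of turning. The orange latch arm lies over the keeper. Before letting go I turned the key back about 3 degrees to unload it, and the arm did not move.
- **Final check:** with the gripper well clear, the scene camera shows the key standing upright. Its outline is within 1–2 pixels of where a fully seated key should appear.
- **Blue lock:** its arm is unchanged to within 1 mm in both views.
- **Gaps and disagreements:** the robot arm blocked the top camera after retracting, so the final key pose was checked from one view only. Earlier, the two cameras disagreed by about 3 degrees on the latch arm's angle, so I relied on the torque rise to judge the stop.

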